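# Right the fallen plate stand and present the filter plate to the label reader

## Robot

A 6-joint arm with a two-finger parallel gripper is mounted at the origin on a cart in front of the work surface, level with it; the furniture and walls round the work are solid. World frame = base frame: x ahead of the robot, y to its left, z up, the work surface at z = 0. Lengths are in m, angles in rad, forces in N, time in s.
With the tool pointing down it reaches from about 0.275 to 0.975 m from the base axis. Payload 8.4 kg.
Tool frame: the origin (TCP) lies on the centre line of the jaws, within the pads' length; the fingertips stand 8 mm ahead of it and the grasp point (between the pads) lies 11 mm behind it; z points along the fingers, y is the line along which they close (so a half turn about z gives the same grasp; the last joint's range is limited). The gripper opens to 92 mm and grips with 3 to 60 N. Pads are 20 mm wide; open, the fingers measure 128 mm over their backs; the gripper's body (75 mm by 189 mm) begins 69 mm behind the grasp point.
Start: joints at [-1.253, 0.353, 1.633, -0, 1.155, -0.002], TCP at [0.196, -0.593, 0.223] pointing down, gripper open.
Joint ranges: [-2.63, 2.63], [-0.92, 2.1], [0.06, 2.66], [-1.3, 4.44], [0, 2.69], [-3.02, 3.02]. Speed limits (rad/s): [2.22, 2.22, 2.79, 3.14, 3.14, 3.14].

## Interface

Orientations are given as a unit quaternion [x, y, z, w].
In Python, from cell import env, grab_frame, get_calibration, ticket gives the robot as it stands.
- The arm moves only by the tool play_rows, never from a script. Its argument "commands" is one flat list of numbers, 7 for each row, row after row: the closure, from 0 (fully open) to 1 (shut), then the shift along the tool's x, y, z in cm, then the turn, a rotation vector about the tool's x, y, z in rad. A call has exactly 10 rows; each row shifts and turns the commanded pose from where the row before left it, along the tool's axes as they then stand; what a row does not reach is not made up. A row lasts 1/10 s, in which the tool goes at most 50 mm and 8.59 degrees, less where a joint would pass 70% of its speed; a pose out of reach is approached as far as the arm can. A call is refused whole if a number of a shift passes 5 or a number of a turn 0.15, either way. A call with a gripper value outside its range is refused whole. The fingers move at their own pace and stop on an object; "force" is the grip in N (left out, the last holds). Time passes only in rows, so rows that do not move let the fingers close, or fill a call up. It gives the time, the measured TCP pose, the force, the opening and the grip force at its end, in the units of the state.
- env.observe(): the state, without advancing time (a new reading comes with each control period).
- grab_frame(name): name is "scene" or "top" or "wrist"; returns (picture, depth): 400x640x3 uint8, red, green, blue; 400x640 float32, m along the optical axis (not along the pixel's ray), 0 where there is no reading.
- get_calibration(name): a dict with "fx", "fy", "cx", "cy" (pixels), "k1" (the pictures are not rectified: a ray, as slopes to the right and down, at radius r is drawn at 1 + k1 r^2 times it, then the intrinsics apply), "pose" (4x4, takes a point from camera to world coordinates). Camera axes: x right, y up, looking along -z (the intrinsics and any distortion apply to the point x, -y, -z); pixel columns grow to the right and rows downward; lengths in m; the calibration is good to about 2 mm. A picture is of the moment at which its call begins: read the wrist's pose just before it. get_calibration takes no time and is no camera call; for the wrist camera it gives the pose at the moment of the call.
- ticket.hand_in(): hands the job in; it is judged then, once.
The state is a dict: "time_s": time; "q": joint angles; "dq": joint speeds; "joint_efforts": joint torques, N m; "ee_pos": TCP position; "tool_rot": TCP orientation; "wrist_force": force on the tool from outside, world axes, zero at the start; "ft_torque": the same for the moment, N m; "opening": finger opening in m; "finger_force": force on a finger pad.
Only numpy, scipy, OpenCV 4.12 (cv2) and the standard library are available. Lean on these libraries where they do the work, as an engineer would, in place of code of your own. Each camera call takes 0.05 s, during which the arm holds its last target. There are 200 camera calls.

## Task

The small metal plate stand has been knocked onto its back with the dark glass filter plate still in its grooves, label underneath. Set the stand upright on its foot with the plate still in it and let go, then draw the plate up out of the stand and show its label to the label reader: the frosted end (the end with the small corner notch) centred over the yellow target mark about 8 cm above the reader's base, label face up and level, that end pointing in towards the reader's column. Finish while still holding the plate there in the air, with the stand left standing and without hitting the reader or disturbing the other things.

Things in the scene. Friction and masses are not known exactly. Their poses are not given: they have to be found in the camera images.
- stand: fallen plate stand, 0.45 kg, lying on its flat back: steel foot 12 thick, 50 wide, 48 deep, with two grooved uprights, open between. Origin: middle of the edge between underside and back (it tips up about this edge). x = its upright direction, underside to open end (level now, vertical when standing); y = across; z = its front (up now). Within 40 deg of upright it drops onto its foot by itself
- uprights (a point): middle of the stand's two aluminium uprights, at x=40, y=0, z=13 mm of the stand: here it is 44 mm wide (outer faces y=+-22). The uprights span x=12 to 53 mm (their tops) and z=0 to 26 mm, open end away from the foot
- plate: dark glass plate 90x30x6 mm, 45 g, 1 mm play in the grooves; seated on the foot it sticks out 49 mm and must rise 41 mm to come clear. Origin: centre. x = along it to the clear end (the one sticking out), y = across, z = out of its back face. White frosted label on the -z face, last 24 mm of the -x end (8 mm square notch in its -x,-y corner). In the stand its axes are parallel to the stand's
- label (a point): middle of the label field, on the plate's label face, at x=-33, y=0, z=-3 mm of the plate
- clear_end (a point): middle of the plate's clear end, x=+45 mm of the plate
- reader: label reader, fixed: grey base 165x90x8 mm with a black square and yellow marks (target, 54 mm), a steel column 108 mm from the target, 223 high, and a grey head that looks down at the target, lowest point 160 mm above the bench, overhanging to 35 mm from the target's middle. Origin: on the bench under the target's middle. x = from target to column, z = up
- target (a point): middle of the yellow target mark, on top of the reader's base plate, 8 mm above the bench
- stand_b: another such stand with an amber plate in it, standing upright, 102 mm high; leave it alone. Origin: bottom back edge
- plate_b: the amber plate in the other stand; leave it alone. Origin at its centre
- loupe: black loupe, 37 mm wide, 34 high, standing on the bench; leave it alone. Origin: centre of its underside
- weight_200: brass weight, 29 mm wide, 45 high, standing on the bench; leave it alone. Origin: centre of its underside
Mind the look-alikes: they are no part of the job. Of the things that look like the plate, the largest one is meant.

How it is judged:
By the outcome, as a careful person would: the job done as asked, in the order asked, and still so for the second after the job is handed in, while the arm keeps its last pose, push and grip.
It also fails if it takes over 51 s, if anything falls off the work surface, if the arm or the gripper's body presses on something with over 40 N, if the wrist force passes 120 N, or if a joint passes its speed limit or range.

## Working session

There is one attempt and no reset: what is moved stays moved. The work goes in short steps, Python scripts to look and compute and a tool call to move; the robot and the scene stay as the last step left them, time stands still between calls to the robot, and variables do not carry over. Pictures are saved under pics/ and viewed, at most 10 in all, crops included, and the job is handed in when it is done.

Besides the shell and the picture viewer there is one more tool, called after ">>>" as name(argument=value, ...) on one line, values as JSON. play_rows: Moves the arm, as the interface text tells. Its arguments: {"type":"object","properties":{"commands":{"type":"array"},"force":{"type":"number"}},"required":["commands"]}

```bash
ls; mkdir -p pics; cat > h.py <<'E'
import numpy as np, cv2, pickle
from cell import env, grab_frame, get_calibration, ticket
def grab(n):
    c=get_calibration(n); p,d=grab_frame(n); return p,d,c
def ray(c,u,v):
    x=(u-c["cx"])/c["fx"]; y=(v-c["cy"])/c["fy"]; a,b=x,y
    for _ in range(20):
        s=1+c["k1"]*(a*a+b*b); a,b=x/s,y/s
    T=np.array(c["pose"]); return T[:3,3],T[:3,:3]@np.array([a,-b,-1.0])
def plane(c,u,v,z):
    o,d=ray(c,u,v); return o+d*(z-o[2])/d[2]
def dep(c,d,u,v):
    o,r=ray(c,u,v); return o+r*d[int(v),int(u)]
def two(c1,p1,c2,p2):
    o1,a=ray(c1,*p1);o2,b=ray(c2,*p2);A=np.stack([a,-b],1);t=np.linalg.lstsq(A,o2-o1,rcond=None)[0]
    return (o1+a*t[0]+o2+b*t[1])/2, np.linalg.norm(o1+a*t[0]-o2-b*t[1])
E
python3 - <<'E'
from h import *
for n in("scene","top","wrist"):
    p,d,c=grab(n); pickle.dump((p,d,c),open(n+".pkl","wb")); cv2.imwrite(f"pics/{n}0.png",p[:,:,::-1]); print(n,np.round(c["pose"],3).tolist(),c["fx"],c["k1"])
a=[cv2.imread(f"pics/{n}0.png") for n in("scene","top")]
print(env.observe())
E
```

```text
pics
scene [[-0.878, 0.302, -0.371, 0.097], [-0.478, -0.552, 0.683, 0.835], [0.001, 0.777, 0.629, 0.794], [0.0, 0.0, 0.0, 1.0]] 390.83879473698295 -0.09088452314788951
top [[0.022, 0.985, -0.17, 0.345], [-1.0, 0.022, -0.005, 0.05], [-0.001, 0.17, 0.985, 1.019], [0.0, 0.0, 0.0, 1.0]] 410.40814672533696 -0.04075556251474157
wrist [[0.314, 0.909, 0.273, 0.274], [-0.949, 0.301, 0.09, -0.569], [-0.001, -0.287, 0.958, 0.385], [0.0, 0.0, 0.0, 1.0]] 310.5126997899358 -0.04168937442678082
{'time_s': 0.15, 'q': array([-1.25337365e+00,  3.53517508e-01,  1.63393624e+00,  3.25493772e-07,
        1.15518143e+00, -2.41511943e-03]), 'dq': array([-0.00053956, -0.00235918, -0.00250144, -0.00041325, -0.00077873,
       -0.00054225]), 'joint_efforts': array([ 1.22542879e-03, -5.94206178e+01, -3.34469962e+01,  6.98128156e-02,
        2.05815572e-02, -6.57015016e-05]), 'ee_pos': array([ 0.19638894, -0.59297196,  0.22202995]), 'tool_rot': array([ 9.87240078e-01,  1.59238052e-01, -8.16144450e-05, -5.14831585e-04]), 'wrist_force': array([-0.22781068, -0.34524664, -0.66170581]), 'ft_torque': array([-0.02970872, -0.05889888,  0.02692729]), 'finger_force': 0.0, 'opening': 0.09198102156701082}
```

View pics/top0.png

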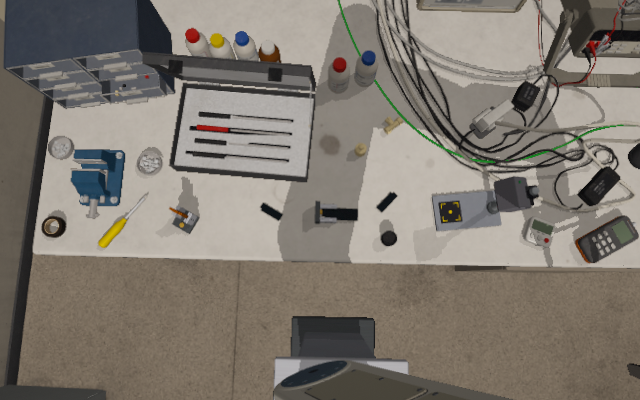

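View pics/scene0.png

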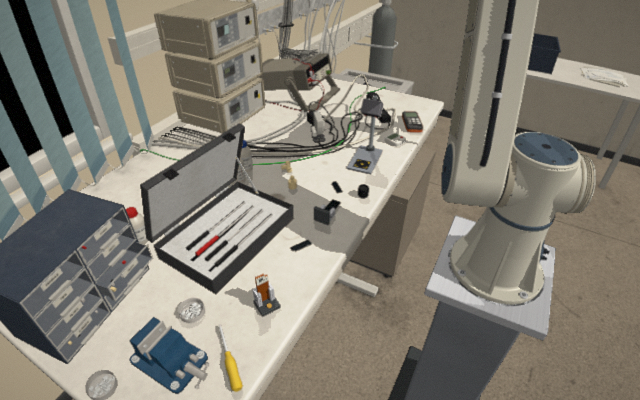

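The top view shows the fallen stand at (335,214), with its foot on the left at (318,212) and the dark plate running to (357,214). The reader's target is at (450,211) and its column at (492,208). Stand_b with the amber plate is at (185,218) and the loupe is at (389,239).

There are three dark plate candidates: (340,214) in the stand, (271,211) loose and (386,202) loose. The one in the stand's grooves is the largest and fits the description. I'll confirm that in a crop.

```bash
python3 - <<'E'
from h import *
p,d,c=pickle.load(open("top.pkl","rb"))
cr=p[180:260,250:410,::-1]; cv2.imwrite("pics/cand.png",cv2.resize(cr,None,fx=5,fy=5,interpolation=cv2.INTER_CUBIC))
f=lambda n,u,v,z:print(n,np.round(plane(c,u,v,z),3),np.round(dep(c,d,u,v),3))
f("foot",318,213,.045);f("plate end",357,214,.016);f("target",450,211,.008);f("col",492,208,.2);f("loupe",389,239,.034);f("loose",386,202,.005);f("loose2",271,211,.005); f("weight",361,150,.04)
# yellow target centroid
hsv=cv2.cvtColor(p,cv2.COLOR_RGB2HSV); m=cv2.inRange(hsv,(20,120,100),(35,255,255)); m[:190]=0;m[235:]=0;m[:,:430]=0;m[:,475:]=0
v,u=np.nonzero(m); print(u.min(),u.max(),v.min(),v.max()); f("tgt",(u.min()+u.max())/2,(v.min()+v.max())/2,.008)
E
```

```text
foot [0.494 0.063 0.045] [0.493 0.063 0.047]
plate end [ 0.498 -0.033  0.016] [ 0.499 -0.033  0.007]
target [ 0.512 -0.266  0.008] [ 0.512 -0.266  0.008]
col [ 0.488 -0.293  0.2  ] [ 0.518 -0.366  0.026]
loupe [ 0.436 -0.109  0.034] [ 0.436 -0.109  0.029]
loose [ 0.531 -0.106  0.005] [ 0.532 -0.106  0.005]
loose2 [0.502 0.182 0.005] [0.502 0.182 0.004]
weight [ 0.655 -0.04   0.04 ] [ 0.658 -0.041  0.029]
441 460 202 221
tgt [ 0.51  -0.268  0.008] [ 0.51  -0.268  0.007]
```

View pics/cand.png

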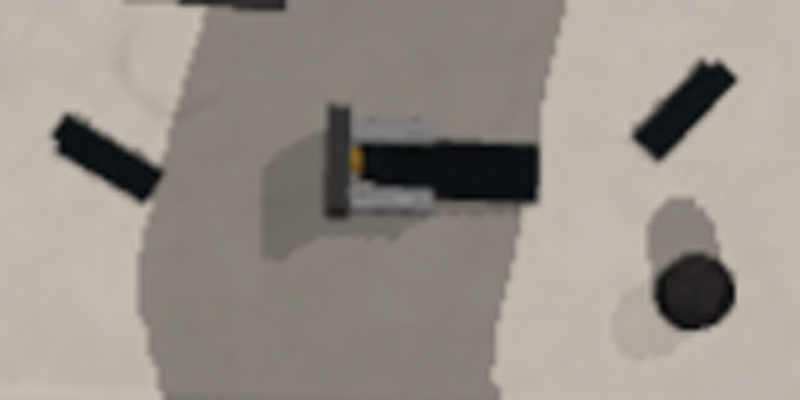

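The crop confirms it: the dark plate in the stand's grooves (crop (350-540,172)) is about 90 mm long. The two loose plates (crop (108,158) and (685,110)) are clearly smaller. Moving in now, on a small radius to stay clear of the reader.

>>> play_rows(commands=[0, 4, -4, -1.5, 0, 0, -0.1, 0, 4, -4, -1.5, 0, 0, -0.1, 0, 4, -4, -1.5, 0, 0, -0.1, 0, 4, -4, -1.5, 0, 0, -0.1, 0, 4, -4, -1.5, 0, 0, -0.1, 0, 4, 0, 0, 0, 0, -0.1, 0, 4, 0, 0, 0, 0, -0.1, 0, 4, 0, 0, 0, 0, -0.1, 0, 4, 0, 0, 0, 0, -0.1, 0, 4, 0, 0, 0, 0, -0.1], force=20)

```text
time_s: 1.15
ee_pos: [0.3636, -0.1923, 0.2867]
tool_rot: [0.789, 0.615, 0.0, 0.0]
wrist_force: [0.4, -0.7, -0.6]
opening: 0.0919
finger_force: 0.0
```

```bash
cat >> h.py <<'E'
from scipy.spatial.transform import Rotation as R
def st():
    s=env.observe(); r=R.from_quat(s["tool_rot"])
    print("t",round(s["time_s"],2),"p",np.round(s["ee_pos"],4),"q",np.round(s["q"],3),"F",np.round(s["wrist_force"],1),"op",round(s["opening"],4),"ff",round(s["finger_force"],1))
    print("axes x,y,z:",np.round(r.as_matrix().T,3).tolist())
    open("log.txt","a").write(repr((list(s["q"]),list(s["ee_pos"]),list(s["tool_rot"])))+"\n")
    return np.array(s["ee_pos"]),r
def need(p,r,pt,Rt):
    "shift in cm in tool axes, rotvec in tool axes; Rt columns = tool axes"
    print("shift cm",np.round(r.inv().apply(np.array(pt)-p)*100,2),"turn",np.round((r.inv()*R.from_matrix(np.array(Rt))).as_rotvec(),3))
E
python3 - <<'E'
from h import *
p,r=st(); need(p,r,[.497,0.0,.28],np.array([[0,1,0],[1,0,0],[0,0,-1]]).T)
E
```

```text
t 1.15 p [ 0.3636 -0.1923  0.2867] q [-0.49  -0.06   1.977  0.     1.224 -0.243] F [ 0.4 -0.7 -0.6] op 0.0919 ff 0.0
axes x,y,z: [[0.244, 0.97, -0.0], [0.97, -0.244, 0.0], [0.0, -0.0, -1.0]]
shift cm [21.91  8.24  0.67] turn [ 0.     0.    -0.247]
```

>>> play_rows(commands=[0, 3.3, 0.9, 0.4, 0, 0, -0.03, 0, 3.3, 0.9, 0.4, 0, 0, -0.03, 0, 3.3, 0.9, 0.4, 0, 0, -0.03, 0, 3.3, 0.9, 0.4, 0, 0, -0.03, 0, 3.3, 1.3, 0.4, 0, 0, -0.03, 0, 3.3, 1.5, 0.4, 0, 0, -0.03, 0, 3.3, 1.5, 0.4, 0, 0, -0.03, 0, 3.3, 1.5, 0.4, 0, 0, -0.03, 0, 0, 0, 0, 0, 0, 0, 0, 0, 0, 0, 0, 0, 0])

```text
time_s: 2.15
ee_pos: [0.4939, 0.0549, 0.2542]
tool_rot: [0.71, 0.704, -0.001, -0.0]
wrist_force: [0.2, 0.6, -1.3]
opening: 0.0922
finger_force: 0.0
```

```bash
python3 - <<'E'
from h import *
p,r=st()
pickle.dump(grab("wrist"),open("w1.pkl","wb"));im,d,c=pickle.load(open("w1.pkl","rb"))
cv2.imwrite("pics/w1.png",im[:,:,::-1]); print(np.round(c["pose"],3).tolist())
E
```

```text
t 2.15 p [0.4939 0.0549 0.2542] q [ 0.108  0.121  1.864 -0.     1.158  0.118] F [ 0.2  0.6 -1.3] op 0.0922 ff 0.0
axes x,y,z: [[0.009, 1.0, -0.0], [1.0, -0.009, -0.001], [-0.001, -0.0, -1.0]]
[[1.0, 0.009, 0.005, 0.495], [-0.01, 0.958, 0.288, 0.135], [-0.002, -0.288, 0.958, 0.417], [0.0, 0.0, 0.0, 1.0]]
```

View pics/w1.png

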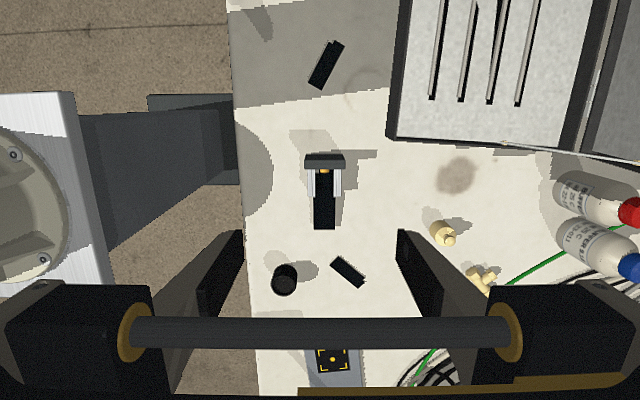

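The wrist view shows the stand at (325,165), with the foot at (305-345,155-168) and the plate end at (324,229). The loupe is at (284,280), a loose plate at (348,271) and the target at (332,359).

```bash
python3 - <<'E'
from h import *
im,d,c=pickle.load(open("w1.pkl","rb"))
def box(m,z,n):
    cs,_=cv2.findContours(m,0,1); k=max(cs,key=cv2.contourArea); rc=cv2.minAreaRect(k); b=cv2.boxPoints(rc)
    P=np.array([plane(c,u+0,v+0,z) for u,v in b]); print(n,np.round(rc[0],1),np.round(rc[1],1),"ctr",np.round(P.mean(0),4)); print(np.round(P[:,:2],4).tolist())
g=im.max(2).astype(np.uint8); print(g[150:235:4,324].tolist()); print(np.round([dep(c,d,324,v)[1:] for v in range(152,236,6)],4).tolist())
m=(g<40).astype(np.uint8)*255; w=np.zeros_like(m); w[172:236,300:350]=m[172:236,300:350]; box(w,.016,"plate")
print(np.round([dep(c,d,u,160) for u in range(300,352,4)],4).tolist())
print("uprights",np.round([dep(c,d,u,185) for u in range(306,346,3)],4).tolist(), g[185,302:348].tolist())
hsv=cv2.cvtColor(im,cv2.COLOR_RGB2HSV); y=cv2.inRange(hsv,(20,120,100),(35,255,255)); y[:340]=0;y[380:]=0;y[:,:305]=0;y[:,360:]=0
box(cv2.morphologyEx(y,3,np.ones((25,25))),.008,"tgt")
# two-view of plate end: top camera
p2,d2,c2=pickle.load(open("top.pkl","rb")); print(two(c,(324,229.5),c2,(357.5,214.5)))
E
```

```text
[212, 52, 33, 88, 78, 242, 21, 21, 20, 25, 16, 21, 12, 24, 24, 17, 16, 24, 23, 21, 222, 225]
[[0.0712, 0.0005], [0.0703, 0.0429], [0.064, 0.0482], [0.0555, 0.043], [0.0419, 0.0171], [0.0338, 0.0171], [0.0251, 0.0157], [0.0167, 0.0156], [0.0082, 0.0154], [-0.0013, 0.0127], [-0.0097, 0.0136], [-0.0188, 0.0128], [-0.0281, 0.0119], [-0.0419, 0.0009]]
plate [323.5 200. ] [56. 21.] ctr [0.4988 0.0073 0.016 ]
[[0.4852, 0.0472], [0.5129, 0.047], [0.5132, -0.0326], [0.4839, -0.0323]]
[[0.4673, 0.0604, -0.001], [0.4754, 0.069, 0.0476], [0.4802, 0.069, 0.048], [0.4851, 0.0692, 0.0497], [0.4898, 0.0691, 0.0492], [0.4946, 0.069, 0.049], [0.4994, 0.069, 0.0491], [0.5043, 0.0685, 0.0468], [0.509, 0.0688, 0.0486], [0.5138, 0.0687, 0.0481], [0.5185, 0.0689, 0.0496], [0.5234, 0.0687, 0.049], [0.5325, 0.06, 0.0004]]
uprights [[0.4748, 0.0257, 0.001], [0.48, 0.0324, 0.0269], [0.4839, 0.0325, 0.0272], [0.4876, 0.0296, 0.0162], [0.4916, 0.0293, 0.0156], [0.4956, 0.03, 0.0182], [0.4996, 0.0295, 0.0166], [0.5036, 0.0296, 0.0171], [0.5076, 0.0296, 0.0171], [0.5115, 0.0301, 0.0191], [0.5151, 0.032, 0.0265], [0.519, 0.032, 0.0268], [0.5248, 0.0249, -0.0002], [0.5289, 0.025, 0.0002]] [230, 230, 201, 201, 211, 183, 213, 205, 208, 193, 177, 217, 236, 58, 3, 4, 14, 12, 16, 19, 13, 21, 23, 30, 24, 18, 33, 24, 23, 10, 0, 93, 234, 218, 169, 212, 205, 206, 228, 114, 150, 154, 153, 151, 150, 149]
tgt [332.2 358.5] [21.8 27.6] ctr [ 0.5117 -0.2697  0.008 ]
[[0.4874, -0.2495], [0.5321, -0.2441], [0.5367, -0.2897], [0.4907, -0.2955]]
(array([ 0.49797837, -0.0345843 ,  0.01488201]), np.float64(0.0027748368191644157))
```

>>> play_rows(commands=[0, -1.3, 0.1, 2.5, 0, 0, 0, 0, -1.3, 0.1, 2.5, 0, 0, 0, 0, -1.3, 0.1, 2.5, 0, 0, 0, 0, -1.3, 0.1, 2.5, 0, 0, 0, 0, -1.3, 0.1, 2.5, 0, 0, 0, 0, 0, 0, 1.5, 0, 0, 0, 0, 0, 0, 0, 0, 0.11, 0, 0, 0, 0, 0, 0, 0.11, 0, 0, 0, 0, 0, 0, 0.11, 0, 0, 0, 0, 0, 0, 0.11, -0.005])

```text
time_s: 3.2
ee_pos: [0.4987, -0.0117, 0.1158]
tool_rot: [0.692, 0.687, 0.158, -0.153]
wrist_force: [-0.6, 1.1, 0.0]
opening: 0.0919
finger_force: 0.0
```

```bash
python3 - <<'E'
from h import *
p,r=st()
cs,sn=np.cos(.436),np.sin(.436)
need(p,r,[.499,.0317,.015],np.array([[0,cs,sn],[1,0,0],[0,sn,-cs]]).T)
E
```

```text
t 3.2 p [ 0.4987 -0.0117  0.1158] q [-0.32   0.38   1.968  0.51   0.997 -0.638] F [-0.6  1.1  0. ] op 0.0919 ff 0.0
axes x,y,z: [[0.005, 0.903, 0.43], [1.0, -0.008, 0.005], [0.008, 0.43, -0.903]]
shift cm [-0.41 -0.05 10.96] turn [ 0.008 -0.008 -0.005]
```

```bash
cat > kin.py <<'E'
from h import *
from scipy.optimize import least_squares
D=[eval(l) for l in open("log.txt")]
def fk(q,P,s=1):
    a,h,L1,L2,L=P
    A=R.from_euler("z",q[0])
    el=np.array([a+L1*np.sin(q[1]),0,h+L1*np.cos(q[1])])
    F=R.from_euler("y",q[1]+q[2]); W=el+F.apply([0,0,L2])
    T=A*F*R.from_euler("z",s*q[3])*R.from_euler("y",q[4])*R.from_euler("z",q[5])
    return A.apply(W)+T.apply([0,0,L]), T*R.from_euler("z",np.pi/2)
def fit(s):
    D2=D+[([-1.25337365e+00,3.53517508e-01,1.63393624,0,1.15518143,-.00241],[0.19638894,-0.59297196,0.22202995],[9.87240078e-01,1.59238052e-01,-8.16e-05,-5.15e-04])]
    o=least_squares(lambda P:np.concatenate([fk(q,P,s)[0]-p for q,p,_ in D2]+[1e-3*(P-np.array([0,.4,.4,.4,.3]))]),[0,.4,.4,.4,.3])
    e=[(np.round(fk(q,o.x,s)[0]-np.array(p),4).tolist(),np.round((fk(q,o.x,s)[1].inv()*R.from_quat(t)).as_rotvec(),2).tolist()) for q,p,t in D2]
    return o.x,e
lo=np.array([-2.63,-.92,.06,-1.3,0,-3.02]);hi=np.array([2.63,2.1,2.66,4.44,2.69,3.02])
def ik(p,Rt,P,s=1):
    best=None
    for k in range(30):
        x0=lo+(hi-lo)*np.random.default_rng(k).random(6)
        o=least_squares(lambda q:np.concatenate([(fk(q,P,s)[0]-p)*5,(fk(q,P,s)[1].inv()*Rt).as_rotvec()]),x0,bounds=(lo,hi))
        if best is None or o.cost<best.cost-1e-7: best=o
    return best
E
python3 - <<'E'
from kin import *
for s in(1,-1):
    P,e=fit(s);print(s,np.round(P,4));[print(x) for x in e]
E
```

```text
1 [-0.0123  0.2848  0.5334  0.4856  0.364 ]
([0.0006, -0.002, 0.0015], [0.0, 0.0, -0.0])
([-0.0008, -0.0016, 0.0008], [-0.0, 0.0, -0.0])
([0.0088, 0.0009, -0.005], [-0.0, 0.0, 0.0])
([-0.0041, 0.0077, 0.0027], [0.0, 0.0, -0.0])
-1 [ 0.0444 -0.2424  0.386   0.4289 -0.2951]
([0.0111, -0.0076, 0.0056], [-0.0, 0.0, 0.0])
([-0.0128, -0.0029, 0.0092], [-0.0, -0.0, -0.0])
([0.0433, -0.0402, -0.0341], [-0.51, 0.69, 0.55])
([-0.0183, 0.0509, 0.0193], [0.0, 0.0, -0.0])
```

```bash
python3 - <<'E'
from kin import *
P,_=fit(1)
def tool(phi,yaw=0):
    f=np.radians(phi); c,s=np.cos(f),np.sin(f); return R.from_euler("z",yaw)*R.from_matrix(np.array([[0,c,s],[1,0,0],[0,s,-c]]).T)
def show(n,g,phi,yaw=0):
    Rt=tool(phi,yaw); p=np.array(g)+.011*Rt.apply([0,0,1]); o=ik(p,Rt,P); print(n,phi,np.round(o.cost,5),np.round(o.x,2), np.round(fk(o.x,P)[0]-p,3))
for f in(-50,-60,-65,-75,-90): show("tip",[.499,.0935,.0415],f)
for f in(0,30,45): show("grip",[.499,.0815,.085],f)
for f in(-45,-60,-90): show("present",[.505,-.200,.088],f,.08)
E
```

```text
tip -50 0.0 [ 0.63  0.75  1.81 -0.7   1.28  1.09] [0. 0. 0.]
tip -60 0.0 [ 0.67  0.85  1.75 -0.75  1.42  1.15] [ 0.  0. -0.]
tip -65 0.0 [ 0.69  0.91  1.72 -0.78  1.49  1.18] [0. 0. 0.]
tip -75 0.0 [ 0.72  1.02  1.65 -0.82  1.63  1.22] [ 0.  0. -0.]
tip -90 0.0 [ 0.73  1.18  1.56 -0.88  1.83  1.27] [-0.  0. -0.]
grip 0 0.0 [0.16 0.34 2.03 0.   0.77 0.16] [0. 0. 0.]
grip 30 0.0 [-0.19  0.42  2.05  0.68  0.9  -0.68] [ 0. -0.  0.]
grip 45 0.0 [-0.32  0.54  2.03  0.86  1.08 -0.95] [ 0. -0. -0.]
present -45 0.0 [ 0.1   0.49  2.11 -1.08  0.93  0.88] [0. 0. 0.]
present -60 0.0 [ 0.21  0.64  2.11 -1.24  1.14  1.14] [0. 0. 0.]
present -90 0.00123 [ 0.31  1.01  1.98 -1.3   1.61  1.42] [-0.001  0.004 -0.   ]
```

>>> play_rows(commands=[0, 0, 0, 2, 0, 0, 0, 0, -0.4, 0, 2, 0, 0, -0.005, 0, 0, 0, 1.5, 0.008, -0.008, 0, 0, 0, 0, 1.5, 0, 0, 0, 0, 0, 0, 1, 0, 0, 0, 0, 0, 0, 1, 0, 0, 0, 0, 0, 0, 1, 0, 0, 0, 0, 0, 0, 0.7, 0, 0, 0, 0, 0, 0, 0, 0, 0, 0, 0, 0, 0, 0, 0, 0, 0])

```text
time_s: 4.2
ee_pos: [0.4986, 0.0312, 0.016]
tool_rot: [0.69, 0.691, 0.15, -0.153]
wrist_force: [-1.2, 0.5, 0.5]
opening: 0.0916
finger_force: 0.0
```

```bash
python3 - <<'E'
from h import *
p,r=st()
cs,sn=np.cos(.436),np.sin(.436)
need(p,r,[.499,.0317,.015],np.array([[0,cs,sn],[1,0,0],[0,sn,-cs]]).T)
im,d,c=grab("wrist"); cv2.imwrite("pics/w2.png",im[:,:,::-1])
E
```

```text
t 4.2 p [0.4986 0.0312 0.016 ] q [-0.231  0.54   2.024  0.612  0.786 -0.716] F [-1.2  0.5  0.5] op 0.0916 ff 0.0
axes x,y,z: [[-0.0, 0.908, 0.419], [1.0, 0.002, -0.003], [-0.004, 0.419, -0.908]]
shift cm [0.   0.04 0.11] turn [-0.004  0.004  0.   ]
```

View pics/w2.png

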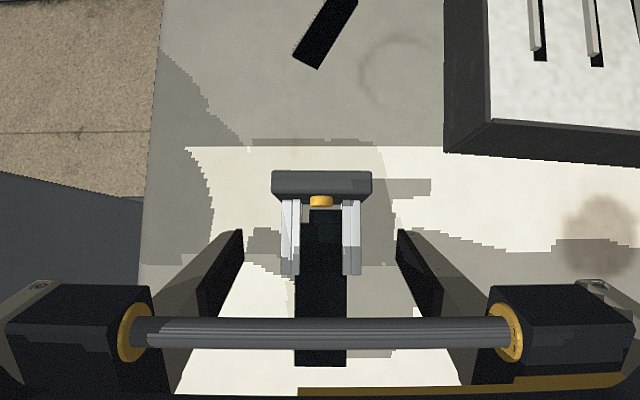

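The fingers straddle the uprights at (290,240) and (352,240), evenly centred, so I'm closing.

>>> play_rows(commands=[1, 0, 0, 0, 0, 0, 0, 1, 0, 0, 0, 0, 0, 0, 1, 0, 0, 0, 0, 0, 0, 1, 0, 0, 0, 0, 0, 0, 1, 0, 0, 0, 0, 0, 0, 1, 0, 0, 0, 0, 0, 0, 1, 0, 0, 0, 0, 0, 0, 1, 0, 0, 0, 0, 0, 0, 1, 0, 0, 0, 0, 0, 0, 1, 0, 0, 0, 0, 0, 0], force=45)

```text
time_s: 5.25
ee_pos: [0.4987, 0.031, 0.016]
tool_rot: [0.69, 0.691, 0.15, -0.153]
wrist_force: [0.7, -0.3, 0.4]
opening: 0.0438
finger_force: 45.0
```

```bash
python3 - <<'E'
from h import *
p,d,c=pickle.load(open("top.pkl","rb"))
Q=np.array([dep(c,d,u,v) for u in range(150,330,2) for v in range(120,250,2) if d[v,u]>0])
for y0 in np.arange(.02,.44,.04):
    k=Q[(Q[:,1]>y0)&(Q[:,1]<y0+.04)&(Q[:,0]>.4)&(Q[:,0]<.72)&(Q[:,2]>.012)]
    if len(k): print(round(y0,2),"minx",k[:,0].min().round(3),"maxz by x<.6",k[k[:,0]<.6][:,2].max().round(3) if (k[:,0]<.6).any() else None, "x<.7",k[:,2].max().round(3))
E
```

```text
0.02 minx 0.479 maxz by x<.6 0.045 x<.7 0.045
0.06 minx 0.474 maxz by x<.6 0.055 x<.7 0.06
0.1 minx 0.58 maxz by x<.6 0.056 x<.7 0.056
0.14 minx 0.583 maxz by x<.6 0.058 x<.7 0.058
0.18 minx 0.585 maxz by x<.6 0.057 x<.7 0.057
0.22 minx 0.588 maxz by x<.6 0.056 x<.7 0.056
0.26 minx 0.59 maxz by x<.6 0.059 x<.7 0.059
0.3 minx 0.592 maxz by x<.6 0.054 x<.7 0.054
0.34 minx 0.463 maxz by x<.6 0.097 x<.7 0.097
0.38 minx 0.444 maxz by x<.6 0.104 x<.7 0.104
0.42 minx 0.463 maxz by x<.6 0.013 x<.7 0.057
```

>>> play_rows(commands=[1, 0.2, 0, -0.5, 0, 0, 0, 1, 0.4, 0, -0.9, 0, 0, 0, 1, 0.8, 0, -1.8, 0, 0, 0, 1, 0.8, 0, -1.8, 0, 0, 0, 1, 0.8, 0, -1.8, 0, 0, 0, 1, -0.5, -0.5, 0, 0, 0, 0, 1, -1, -0.5, 0, 0, 0, 0, 1, -1, -0.5, 0, 0, 0, 0, 1, 0, 0, 0, 0, 0, 0, 1, 0, 0, 0, 0, 0, 0])

```text
time_s: 6.25
ee_pos: [0.4831, 0.0068, 0.079]
tool_rot: [0.691, 0.69, 0.15, -0.154]
wrist_force: [0.5, 0.8, -5.7]
opening: 0.0433
finger_force: 45.0
```

```bash
python3 - <<'E'
from h import *
st()
E
```

```text
t 6.25 p [0.4831 0.0068 0.079 ] q [-0.285  0.418  2.022  0.533  0.909 -0.66 ] F [ 0.5  0.8 -5.7] op 0.0433 ff 45.0
axes x,y,z: [[0.002, 0.908, 0.419], [1.0, 0.0, -0.005], [-0.005, 0.419, -0.908]]
```

>>> play_rows(commands=[1, -0.9, -0.2, 0, 0, -0.06, 0, 1, -0.9, -0.2, 0, 0, -0.1, 0, 1, -0.9, -0.2, 0, 0, -0.1, 0, 1, 0, -0.2, 0, 0, -0.1, 0, 1, 0, -0.2, 0, 0, -0.1, 0, 1, 0, -0.2, 0, 0, -0.1, 0, 1, 0, -0.2, 0, 0, -0.1, 0, 1, 0, -0.2, 0, 0, -0.1, 0, 1, 0, -0.2, 0, 0, -0.1, 0, 1, 0, 0, 0, 0, -0.1, 0])

```text
time_s: 7.25
ee_pos: [0.4658, -0.0175, 0.0706]
tool_rot: [0.682, 0.683, -0.186, 0.185]
wrist_force: [-0.7, -0.4, -5.7]
opening: 0.0437
finger_force: 44.9
```

```bash
python3 - <<'E'
from h import *
p,r=st()
a=np.radians(-62);c,s=np.cos(a),np.sin(a)
need(p,r,[.465,-.02,.06],np.array([[0,c,s],[1,0,0],[0,s,-c]]).T)
E
```

```text
t 7.25 p [ 0.4658 -0.0175  0.0706] q [ 0.329  0.449  2.057 -0.639  0.933  0.792] F [-0.7 -0.4 -5.7] op 0.0437 ff 44.9
axes x,y,z: [[-0.002, 0.862, -0.507], [1.0, 0.001, -0.002], [-0.001, -0.507, -0.862]]
shift cm [ 0.32 -0.07  1.04] turn [-0.001 -0.551  0.002]
```

>>> play_rows(commands=[1, 0, 0, 0, 0, -0.1, 0, 1, 0, 0, 0, 0, -0.1, 0, 1, 0, 0, 0, 0, -0.1, 0, 1, 0, 0, 0, 0, -0.1, 0, 1, 0, 0, 0, 0, -0.1, 0, 1, 0, 0, 0, 0, -0.1, 0, 1, 0, 0, 0, 0, 0, 0, 1, 0, 0, 0, 0, 0, 0, 1, 0, 0, 0, 0, 0, 0, 1, 0, 0, 0, 0, 0, 0])

```text
time_s: 8.25
ee_pos: [0.466, -0.0183, 0.0711]
tool_rot: [0.598, 0.599, -0.378, 0.377]
wrist_force: [1.0, -0.4, -5.6]
opening: 0.0435
finger_force: 44.9
```

```bash
python3 - <<'E'
from h import *
p,r=st()
im,d,c=grab("scene"); pickle.dump((im,d,c),open("s3.pkl","wb"))
print(np.round(np.linalg.inv(c["pose"])@np.r_[p,1],3))
t,dt,ct=grab("top"); pickle.dump((t,dt,ct),open("t3.pkl","wb"))
a=cv2.resize(im[130:250,250:450,::-1],(800,480),interpolation=cv2.INTER_CUBIC); cv2.imwrite("pics/s3.png",a)
E
```

```text
t 8.25 p [ 0.466  -0.0183  0.0711] q [ 0.567  0.784  1.928 -0.887  1.38   1.203] F [ 1.  -0.4 -5.6] op 0.0435 ff 44.9
axes x,y,z: [[-0.002, 0.431, -0.902], [1.0, 0.0, -0.002], [-0.0, -0.902, -0.431]]
[ 0.084  0.021 -1.174  1.   ]
```

View pics/s3.png

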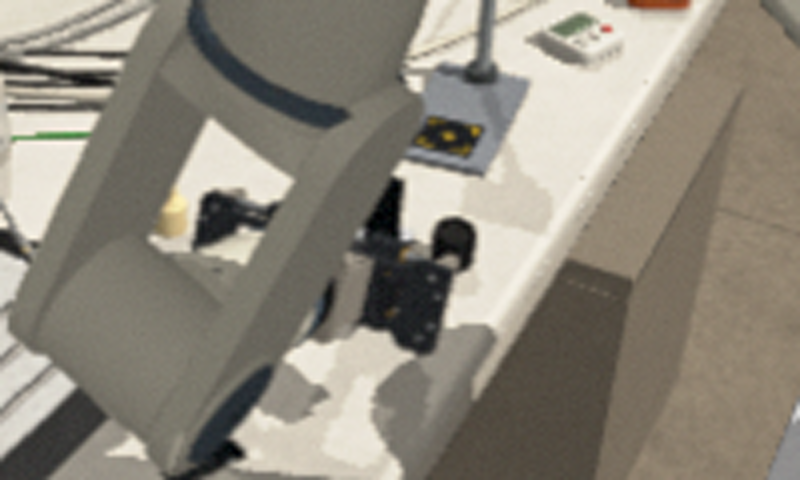

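The stand is upright in the grip, with the plate visible sticking up at (385,215) in the crop. Lowering it now.

>>> play_rows(commands=[1, 0.45, 0, 0.22, 0, 0, 0, 1, 0.45, 0, 0.22, 0, 0, 0, 1, 0.45, 0, 0.22, 0, 0, 0, 1, 0.45, 0, 0.22, 0, 0, 0, 1, 0.45, 0, 0.22, 0, 0, 0, 1, 0.18, 0, 0.09, 0, 0, 0, 1, 0.18, 0, 0.09, 0, 0, 0, 1, 0.1, 0, 0.05, 0, 0, 0, 1, 0, 0, 0, 0, 0, 0, 1, 0, 0, 0, 0, 0, 0])

```text
time_s: 9.35
ee_pos: [0.4658, -0.0186, 0.0408]
tool_rot: [0.596, 0.598, -0.379, 0.378]
wrist_force: [-0.3, 1.0, 0.4]
opening: 0.0437
finger_force: 45.0
```

>>> play_rows(commands=[1, 0.1, 0, 0.05, 0, 0, 0, 1, 0, 0, 0, 0, 0, 0, 1, 0.1, 0, 0.05, 0, 0, 0, 1, 0, 0, 0, 0, 0, 0, 1, 0.05, 0, 0.025, 0, 0, 0, 1, 0, 0, 0, 0, 0, 0, 1, 0, 0, 0, 0, 0, 0, 1, 0, 0, 0, 0, 0, 0, 1, 0, 0, 0, 0, 0, 0, 1, 0, 0, 0, 0, 0, 0])

```text
time_s: 10.35
ee_pos: [0.4659, -0.0187, 0.0406]
tool_rot: [0.596, 0.597, -0.38, 0.379]
wrist_force: [-2.4, 10.8, 18.3]
opening: 0.0437
finger_force: 45.0
```

>>> play_rows(commands=[1, -0.15, 0, -0.07, 0, 0, 0, 1, 0, 0, 0, 0, 0, 0, 0.4, 0, 0, 0, 0, 0, 0, 0, 0, 0, 0, 0, 0, 0, 0, 0, 0, 0, 0, 0, 0, 0, 0, 0, 0, 0, 0, 0, 0, 0, 0, 0, 0, 0, 0, 0, 0, 0, 0, 0, 0, 0, 0, 0, 0, 0, 0, 0, 0, 0, 0, 0, 0, 0, 0, 0], force=25)

```text
time_s: 11.35
ee_pos: [0.4657, -0.0186, 0.0391]
tool_rot: [0.597, 0.599, -0.379, 0.377]
wrist_force: [0.1, 0.0, 0.1]
opening: 0.092
finger_force: 0.0
```

>>> play_rows(commands=[0, 0, 0, -1, 0, 0, 0, 0, 0, 0, -2, 0, 0, 0, 0, 0, 0, -3, 0, 0, 0, 0, 0, 0, -3, 0, 0, 0, 0, -2, 0, -2, 0, 0, 0, 0, -3, 0, -1, 0, 0, 0, 0, -3, 0, 0, 0, 0.1, 0, 0, -3, 0, 0, 0, 0.1, 0, 0, 0, 0, 0, 0, 0.1, 0, 0, 0, 0, 0, 0, 0.1, 0])

```text
time_s: 12.35
ee_pos: [0.4666, 0.0418, 0.1905]
tool_rot: [0.661, 0.663, -0.249, 0.25]
wrist_force: [0.6, -0.3, -1.4]
opening: 0.0916
finger_force: 0.0
```

```bash
python3 - <<'E'
from h import *
p,r=st()
t,dt,ct=grab("top"); pickle.dump((t,dt,ct),open("t4.pkl","wb"))
w,dw,cw=grab("wrist"); pickle.dump((w,dw,cw),open("w4.pkl","wb"))
a=cv2.resize(t[170:270,280:480,::-1],(600,300),interpolation=cv2.INTER_CUBIC); b=cv2.resize(w[:,:,::-1],(480,300)); 
cv2.imwrite("pics/t4.png",np.vstack([a,np.pad(b,((0,0),(0,120),(0,0)))]))
E
```

```text
t 12.35 p [0.4666 0.0418 0.1905] q [ 0.529  0.372  1.916 -0.63   1.325  0.834] F [ 0.6 -0.3 -1.4] op 0.0916 ff 0.0
axes x,y,z: [[-0.002, 0.751, -0.661], [1.0, 0.003, -0.0], [0.002, -0.661, -0.751]]
```

View pics/t4.png

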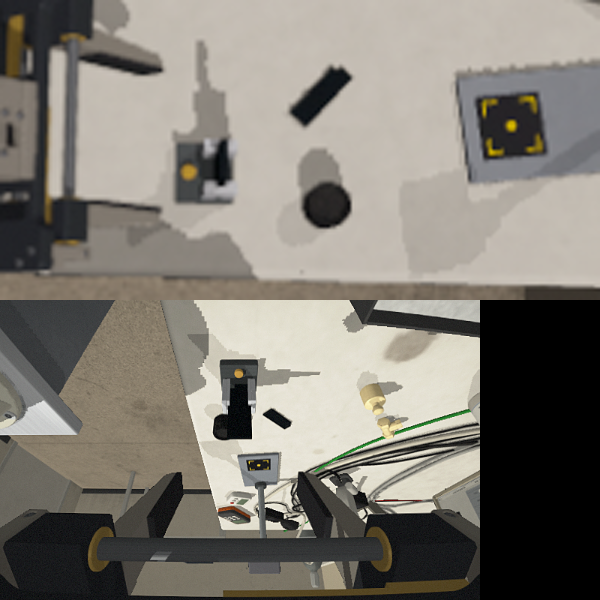

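The stand is standing, with the plate upright at top-crop (218,165) and its foot at (190,170). The wrist view confirms it.

```bash
python3 - <<'E'
from h import *
for f in("t4","w4"):
    im,d,c=pickle.load(open(f+".pkl","rb")); Q=[]
    o=np.array(c["pose"])[:3,3]
    vs,us=np.nonzero((im.max(2)<60)&(d>0))
    Q=np.array([dep(c,d,u,v) for u,v in zip(us,vs)])
    k=Q[(abs(Q[:,0]-.466)<.04)&(Q[:,1]>-.08)&(Q[:,1]<.0)&(Q[:,2]>.058)&(Q[:,2]<.12)]
    if len(k): print(f,len(k),"min",k.min(0).round(4),"max",k.max(0).round(4),"med",np.median(k,0).round(4))
    if len(k):
        for z0 in(.06,.075,.09,.098): 
            s=k[(k[:,2]>z0)&(k[:,2]<z0+.015)]; 
            if len(s)>3: print("  z",z0,len(s),"x",s[:,0].min().round(4),s[:,0].max().round(4),"y",np.median(s[:,1]).round(4), "yaw slope",np.polyfit(s[:,0],s[:,1],1)[0].round(3))
    hsv=cv2.cvtColor(im,cv2.COLOR_RGB2HSV); ym=cv2.inRange(hsv,(20,120,80),(35,255,255)); v,u=np.nonzero(ym)
    G=np.array([plane(c,a,b,.008) for a,b in zip(u,v)]); G=G[(abs(G[:,0]-.511)<.04)&(abs(G[:,1]+.268)<.04)]
    rc=cv2.minAreaRect((G[:,:2]*1000).astype(np.float32)); print(f,"tgt",rc)
    # grey base
    bm=((im.max(2).astype(int)-im.min(2)<30)&(im.max(2)>90)&(im.max(2)<160)); v,u=np.nonzero(bm)
    G=np.array([plane(c,a,b,.008)[:2] for a,b in zip(u,v)]); s=(abs(G[:,0]-.511)<.08)&(G[:,1]<-.2)&(G[:,1]>-.40)
    M=np.zeros(im.shape[:2],np.uint8); M[v[s],u[s]]=255; M=cv2.morphologyEx(M,2,np.ones((3,3))); cs,_=cv2.findContours(M,0,1); kk=max(cs,key=cv2.contourArea)
    W=np.array([plane(c,a,b,.008)[:2]*1000 for a,b in kk[:,0]],np.float32); print("base",cv2.minAreaRect(W))
E
```

```text
t4 49 min [ 0.4521 -0.0218  0.0655] max [ 0.4782 -0.016   0.105 ] med [ 0.4622 -0.0189  0.1012]
  z 0.075 12 x 0.4522 0.4739 y -0.0162 yaw slope 0.091
  z 0.09 34 x 0.4528 0.4782 y -0.019 yaw slope 0.001
  z 0.098 34 x 0.4528 0.4782 y -0.019 yaw slope 0.001
t4 tgt ((510.3069152832031, -266.6094665527344), (46.74202346801758, 45.7954216003418), 6.048471450805664)
base ((525.2064208984375, -304.7408447265625), (115.11807250976562, 165.77993774414062), 8.171537399291992)
w4 1313 min [ 0.4521 -0.0248  0.058 ] max [ 0.4819 -0.0176  0.1037] med [ 0.4672 -0.0196  0.0836]
  z 0.06 382 x 0.4521 0.4817 y -0.0195 yaw slope 0.017
  z 0.075 412 x 0.4522 0.4819 y -0.0196 yaw slope 0.005
  z 0.09 476 x 0.4526 0.4818 y -0.0198 yaw slope 0.0
  z 0.098 239 x 0.4528 0.4817 y -0.0202 yaw slope 0.002
w4 tgt ((511.40521240234375, -271.90948486328125), (44.406707763671875, 46.09276580810547), 6.1918535232543945)
base ((518.7416381835938, -306.71990966796875), (94.47399139404297, 167.77435302734375), 6.892513275146484)
```

>>> play_rows(commands=[0, -0.9, 0, 0, 0, 0.08, 0, 0, -0.9, 0, 0, 0, 0.12, 0, 0, -0.9, 0, 0, 0, 0.12, 0, 0, -0.9, 0, 0, 0, 0.12, 0, 0, -0.9, 0, 0, 0, 0.12, 0, 0, -0.9, 0, 0, 0, 0.12, 0, 0, -0.9, 0, 0, 0, 0.12, 0, 0, -0.9, 0, 0, 0, 0.12, 0, 0, -0.9, 0, 0, 0, 0.12, 0, 0, -0.9, 0, 0, 0, 0.12, 0])

```text
time_s: 13.45
ee_pos: [0.4667, -0.042, 0.2079]
tool_rot: [0.689, 0.691, 0.152, -0.155]
wrist_force: [-0.7, 0.3, -0.4]
opening: 0.0919
finger_force: 0.0
```

```bash
python3 - <<'E'
from h import *
p,r=st()
c=s=.7071
need(p,r,[.467,-.0713,.1368],np.array([[0,c,s],[1,0,0],[0,s,-c]]).T)
E
```

```text
t 13.45 p [ 0.4667 -0.042   0.2079] q [-0.39   0.224  1.932  0.432  1.2   -0.595] F [-0.7  0.3 -0.4] op 0.0919 ff 0.0
axes x,y,z: [[-0.002, 0.906, 0.424], [1.0, 0.004, -0.004], [-0.005, 0.424, -0.906]]
shift cm [-5.67  0.05  5.2 ] turn [-0.005  0.348  0.001]
```

>>> play_rows(commands=[0, 0, 0, 0, 0, 0.116, 0, 0, 0, 0, 0, 0, 0.116, 0, 0, 0, 0, 0, 0, 0.116, 0, 0, -1.4, 0, 0.6, 0, 0, 0, 0, -1.4, 0, 0.6, 0, 0, 0, 0, -1.4, 0, 0.6, 0, 0, 0, 0, -1.4, 0, 0.6, 0, 0, 0, 0, -1.4, 0, 0.6, 0, 0, 0, 0, 0, 0, 0, 0, 0, 0, 0, 0, 0, 0, 0, 0, 0])

```text
time_s: 14.45
ee_pos: [0.4661, -0.0712, 0.1368]
tool_rot: [0.654, 0.654, 0.267, -0.27]
wrist_force: [0.6, -0.6, -0.1]
opening: 0.0913
finger_force: 0.0
```

```bash
python3 - <<'E'
from h import *
p,r=st()
c=s=.7071
need(p,r,[.467,-.0147,.0802],np.array([[0,c,s],[1,0,0],[0,s,-c]]).T)
im,d,cc=grab("wrist"); cv2.imwrite("pics/w5.png",im[:,:,::-1]); pickle.dump((im,d,cc),open("w5.pkl","wb"))
E
```

```text
t 14.45 p [ 0.4661 -0.0712  0.1368] q [-0.601  0.506  1.895  0.641  1.314 -0.955] F [ 0.6 -0.6 -0.1] op 0.0913 ff 0.0
axes x,y,z: [[0.002, 0.711, 0.703], [1.0, 0.002, -0.004], [-0.004, 0.703, -0.711]]
shift cm [0.03 0.12 8.  ] turn [-0.004  0.005 -0.002]
```

View pics/w5.png

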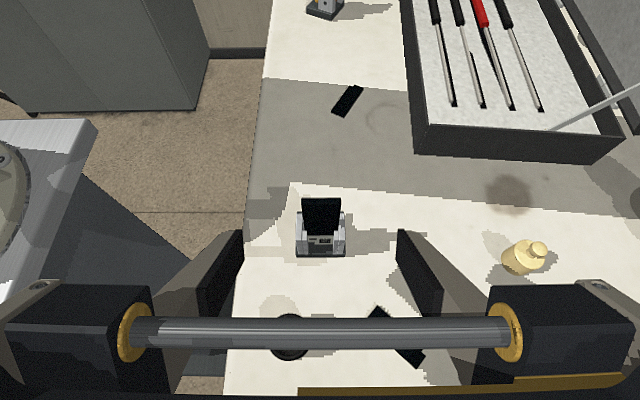

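The plate, with its label on the back, stands centred between the fingers at (321,215). Going in and closing.

>>> play_rows(commands=[0, 0, 0.1, 1.5, 0, 0, 0, 0, 0, 0, 1.5, 0, 0, 0, 0, 0, 0, 1.5, 0, 0, 0, 0, 0, 0, 1.5, 0, 0, 0, 0, 0, 0, 1, 0, 0, 0, 0, 0, 0, 0.6, 0, 0, 0, 0, 0, 0, 0.4, 0, 0, 0, 0, 0, 0, 0, 0, 0, 0, 0, 0, 0, 0, 0, 0, 0, 0, 0, 0, 0, 0, 0, 0])

```text
time_s: 15.5
ee_pos: [0.4671, -0.0155, 0.0802]
tool_rot: [0.654, 0.654, 0.268, -0.27]
wrist_force: [-0.3, 0.6, 0.5]
opening: 0.0921
finger_force: 0.0
```

>>> play_rows(commands=[1, 0, 0, 0, 0, 0, 0, 1, 0, 0, 0, 0, 0, 0, 1, 0, 0, 0, 0, 0, 0, 1, 0, 0, 0, 0, 0, 0, 1, 0, 0, 0, 0, 0, 0, 1, 0, 0, 0, 0, 0, 0, 1, 0, 0, 0, 0, 0, 0, 1, 0, 0, 0, 0, 0, 0, 1, 0, 0, 0, 0, 0, 0, 1, 0, 0, 0, 0, 0, 0], force=25)

```text
time_s: 16.5
ee_pos: [0.4668, -0.0151, 0.08]
tool_rot: [0.654, 0.654, 0.268, -0.27]
wrist_force: [-0.5, 0.2, 1.0]
opening: 0.0297
finger_force: 25.0
```

```bash
python3 - <<'E'
from h import *
p,r=st()
E
```

```text
t 16.5 p [ 0.4668 -0.0151  0.08  ] q [-0.514  0.572  1.974  0.727  1.167 -1.007] F [-0.5  0.2  1. ] op 0.0297 ff 25.0
axes x,y,z: [[0.001, 0.711, 0.703], [1.0, 0.002, -0.003], [-0.003, 0.703, -0.711]]
```

>>> play_rows(commands=[1, 0.21, 0, -0.21, 0, 0, 0, 1, 0.35, 0, -0.355, 0, 0, 0, 1, 0.35, 0, -0.355, 0, 0, 0, 1, 0.35, 0, -0.355, 0, 0, 0, 1, 0.35, 0, -0.355, 0, 0, 0, 1, 0.35, 0, -0.355, 0, 0, 0, 1, 0.35, 0, -0.355, 0, 0, 0, 1, 0.35, 0, -0.355, 0, 0, 0, 1, 0.35, 0, -0.355, 0, 0, 0, 1, 0.35, 0, -0.355, 0, 0, 0])

```text
time_s: 17.5
ee_pos: [0.467, -0.0152, 0.1283]
tool_rot: [0.654, 0.654, 0.268, -0.27]
wrist_force: [0.9, 0.8, -0.5]
opening: 0.0296
finger_force: 25.0
```

>>> play_rows(commands=[1, 0.7, 0, -0.71, 0, 0, 0, 1, 0.7, 0, -0.71, 0, 0, 0, 1, 0.7, 0, -0.71, 0, 0, 0, 1, 1.4, 0, -1.42, 0, 0, 0, 1, 1.4, 0, -1.42, 0, 0, 0, 1, 1.4, 0, -1.42, 0, 0, 0, 1, 1.4, 0, -1.42, 0, 0, 0, 1, 0.7, 0, -0.71, 0, 0, 0, 1, 0, 0, 0, 0, 0, 0, 1, 0, 0, 0, 0, 0, 0])

```text
time_s: 18.5
ee_pos: [0.4672, -0.0154, 0.2471]
tool_rot: [0.654, 0.654, 0.267, -0.27]
wrist_force: [-0.0, 0.2, -0.9]
opening: 0.0297
finger_force: 25.0
```

```bash
python3 - <<'E'
from h import *
p,r=st()
pickle.dump(grab("top"),open("t6.pkl","wb"));pickle.dump(grab("scene"),open("s6.pkl","wb"));w=grab("wrist");pickle.dump(w,open("w6.pkl","wb"))
a=pickle.load(open("s6.pkl","rb"))[0]; 
cv2.imwrite("pics/s6.png",np.hstack([cv2.resize(a[100:250,270:420,::-1],(400,400)),cv2.resize(w[0][:,200:440,::-1],(240,400))]))
E
```

```text
t 18.5 p [ 0.4672 -0.0154  0.2471] q [-0.513  0.307  1.893  0.664  1.433 -0.778] F [-0.   0.2 -0.9] op 0.0297 ff 25.0
axes x,y,z: [[0.001, 0.711, 0.703], [1.0, 0.002, -0.003], [-0.003, 0.703, -0.711]]
```

View pics/s6.png

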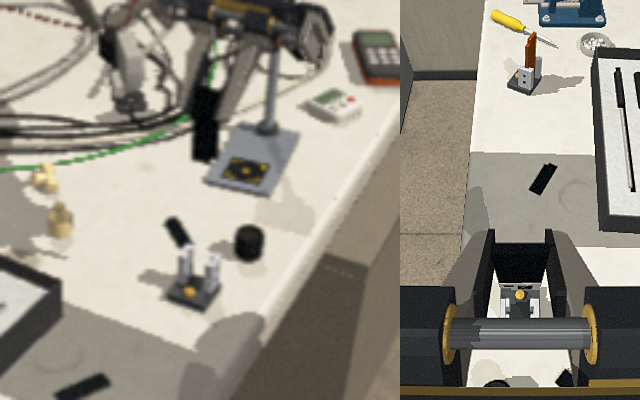

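The stand is left standing empty (its foot at (192,290)). The plate hangs clear in the grip at (205,125). Now I'll rotate it by 90°.

>>> play_rows(commands=[1, 0, 0, 0, 0, -0.06, 0, 1, 0, 0, 0, 0, -0.11, 0, 1, 0, 0, 0, 0, -0.12, 0, 1, 0, 0, 0, 0, -0.12, 0, 1, 0, 0, 0, 0, -0.12, 0, 1, 0, 0, 0, 0, -0.12, 0, 1, 0, 0, 0, 0, -0.12, 0, 1, 0, 0, 0, 0, -0.12, 0, 1, 0, 0, 0, 0, -0.12, 0, 1, 0, 0, 0, 0, -0.1, 0])

```text
time_s: 19.65
ee_pos: [0.4675, -0.0149, 0.2474]
tool_rot: [0.696, 0.698, -0.118, 0.117]
wrist_force: [-0.7, -0.4, -0.3]
opening: 0.0302
finger_force: 25.0
```

```bash
cat >goal.py <<'E'
from h import *
def goal(pc=[.467,-.0225,.057],ang=.108,tg=[.511,-.269,.088],Tg=[.4668,-.0151,.080],zg=(0,.703,-.711)):
    z=np.array(zg); z=z/np.linalg.norm(z); y=np.array([1.,0,0]); x=np.cross(y,z); Rg=np.stack([x,y,z],1)
    # plate axes at grasp: x up, z +y, y = +x
    Rp=np.array([[0,0,1],[1,0,0],[0,1,0]]).T
    s,c=np.sin(ang),np.cos(ang)
    px=np.array([-s,c,0]); pz=np.array([0,0,-1.]); Rf=np.stack([px,np.cross(pz,px),pz],1)
    Rt=Rf@Rp.T@Rg; cen=np.array(tg)-Rf@np.array([-.033,0,-.003])
    return cen+Rf@Rp.T@(np.array(Tg)-np.array(pc)),Rt
E
python3 - <<'E'
from goal import *
p,r=st(); P,Rt=goal(); print(P); need(p,r,P+[-.012,.1,.08],Rt)
import kin; KP,_=kin.fit(1); o=kin.ik(P,R.from_matrix(Rt),KP); print(o.cost,o.x.round(2))
E
```

```text
t 19.65 p [ 0.4675 -0.0149  0.2474] q [ 0.208  0.117  1.931 -0.353  1.19   0.354] F [-0.7 -0.4 -0.3] op 0.0302 ff 25.0
axes x,y,z: [[-0.003, 0.945, -0.328], [1.0, 0.002, -0.002], [-0.001, -0.328, -0.945]]
[ 0.50476492 -0.21334783  0.0776    ]
shift cm [-6.35  2.53 11.71] turn [-0.059 -0.456 -0.089]
4.8326137128994205e-28 [ 0.07  0.51  2.12 -1.14  0.9   0.89]
```

>>> play_rows(commands=[1, -0.5, 0.2, 1, 0, 0, 0, 1, -1.1, 0.4, 2, 0, 0, 0, 1, -1.1, 0.4, 2, 0, 0, 0, 1, -1.1, 0.5, 2, 0, 0, 0, 1, -1.1, 0.5, 2, 0, 0, 0, 1, -1.1, 0.4, 2, -0.01, -0.09, -0.02, 1, -0.3, 0.1, 0.7, -0.01, -0.1, -0.02, 1, 0, 0, 0, -0.015, -0.1, -0.02, 1, 0, 0, 0, -0.015, -0.1, -0.02, 1, 0, 0, 0, -0.01, -0.06, -0.01])

```text
time_s: 20.65
ee_pos: [0.4912, -0.1141, 0.1561]
tool_rot: [0.616, 0.689, -0.255, 0.283]
wrist_force: [-0.3, -0.5, -0.4]
opening: 0.0296
finger_force: 25.0
```

```bash
python3 - <<'E'
from goal import *
p,r=st(); P,Rt=goal(); need(p,r,P+[-.003,.03,0],Rt); 
pickle.dump(grab("wrist"),open("w7.pkl","wb"));pickle.dump(grab("top"),open("t7.pkl","wb"))
im,d,c=pickle.load(open("w7.pkl","rb")); t=pickle.load(open("t7.pkl","rb"))[0]
cv2.imwrite("pics/w7.png",np.vstack([cv2.resize(im[:,:,::-1],(480,300)),cv2.resize(t[150:270,300:492,::-1],(480,300))]))
E
```

```text
t 20.65 p [ 0.4912 -0.1141  0.1561] q [ 0.273  0.379  2.064 -0.905  1.083  0.765] F [-0.3 -0.5 -0.4] op 0.0296 ff 25.0
axes x,y,z: [[-0.081, 0.705, -0.704], [0.994, 0.11, -0.003], [0.075, -0.7, -0.71]]
shift cm [ 0.56  0.32 10.5 ] turn [-0.001 -0.01   0.004]
```

View pics/w7.png

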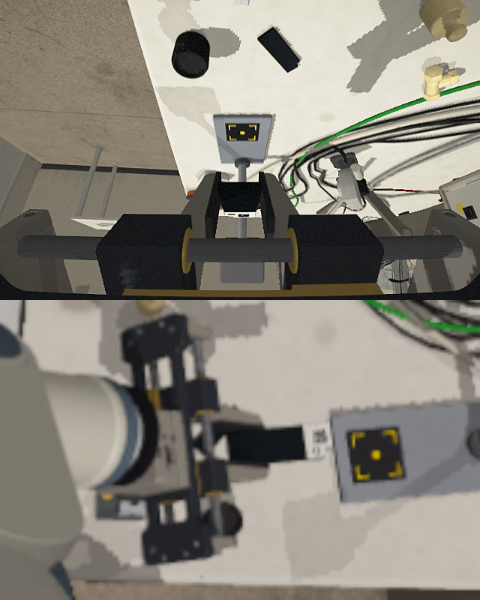

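The plate is level, with its white label facing up at its far end (lower crop (318,440)) and heading for the target (375,455).

>>> play_rows(commands=[1, 0.1, 0, 0.7, 0, 0, 0, 1, 0.1, 0.1, 1.4, 0, -0.01, 0, 1, 0.1, 0.1, 1.5, 0, 0, 0.004, 1, 0.1, 0.1, 1.5, 0, 0, 0, 1, 0.1, 0, 1.5, 0, 0, 0, 1, 0.06, 0, 1.5, 0, 0, 0, 1, 0, 0, 1.4, 0, 0, 0, 1, 0, 0, 1, 0, 0, 0, 1, 0, 0, 0, 0, 0, 0, 1, 0, 0, 0, 0, 0, 0])

```text
time_s: 21.75
ee_pos: [0.5031, -0.1832, 0.0795]
tool_rot: [0.617, 0.686, -0.256, 0.287]
wrist_force: [-0.7, -0.3, -0.2]
opening: 0.0294
finger_force: 25.0
```

```bash
python3 - <<'E'
from goal import *
p,r=st(); P,Rt=goal(); need(p,r,P,Rt)
im,d,c=grab("top"); pickle.dump((im,d,c),open("t8.pkl","wb"))
hsv=cv2.cvtColor(im,cv2.COLOR_RGB2HSV)
# dark plate + white label by depth z in .07-.11, near reader
v,u=np.nonzero(d>0); Q=np.array([dep(c,d,a,b) for a,b in zip(u,v)])
k=(abs(Q[:,0]-.51)<.03)&(Q[:,1]<-.17)&(Q[:,1]>-.33)&(Q[:,2]>.07)&(Q[:,2]<.11)
S=Q[k]; br=im[v[k],u[k]].max(1); print(len(S),S.min(0),S.max(0))
lab=S[br>110]; print("label",len(lab),lab.mean(0).round(4),lab.min(0).round(4),lab.max(0).round(4))
rc=cv2.minAreaRect((S[S[:,1]<-.195][:,:2]*1000).astype(np.float32)); print(rc)
A=np.c_[S[:,:2],np.ones(len(S))]; print("plane",np.linalg.lstsq(A,S[:,2],rcond=None)[0].round(3))
E
```

```text
t 21.75 p [ 0.5031 -0.1832  0.0795] q [ 0.133  0.527  2.096 -1.098  0.923  0.904] F [-0.7 -0.3 -0.2] op 0.0294 ff 25.0
axes x,y,z: [[-0.073, 0.7, -0.71], [0.994, 0.107, 0.003], [0.078, -0.706, -0.704]]
shift cm [-1.99 -0.16  2.28] turn [ 0.001 -0.001 -0.003]
517 [ 0.48021346 -0.25104272  0.07895063] [ 0.53113218 -0.17004458  0.10608416]
label 163 [ 0.5107 -0.2238  0.0891] [ 0.4802 -0.2494  0.079 ] [ 0.5311 -0.1713  0.1043]
((504.81805419921875, -222.02316284179688), (35.87397766113281, 58.67317199707031), 10.035768508911133)
plane [0.022 0.043 0.086]
```

>>> play_rows(commands=[1, -0.3, -0.03, 0.35, 0, 0, 0, 1, -0.4, -0.03, 0.45, 0, 0, 0, 1, -0.4, -0.03, 0.45, 0, 0, 0, 1, -0.4, -0.03, 0.45, 0, 0, 0, 1, -0.3, -0.02, 0.35, 0, 0, 0, 1, -0.2, -0.02, 0.23, 0, 0, 0, 1, 0, 0, 0, 0, 0, 0, 1, 0, 0, 0, 0, 0, 0, 1, 0, 0, 0, 0, 0, 0, 1, 0, 0, 0, 0, 0, 0])

```text
time_s: 22.8
ee_pos: [0.5049, -0.2131, 0.0777]
tool_rot: [0.617, 0.686, -0.256, 0.287]
wrist_force: [0.5, -0.3, -0.3]
opening: 0.0294
finger_force: 25.0
```

```bash
python3 - <<'E'
from goal import *
p,r=st(); P,Rt=goal(); need(p,r,P,Rt)
for n in("top","scene"):
    im,d,c=grab(n); pickle.dump((im,d,c),open(n+"9.pkl","wb"))
    v,u=np.nonzero((d>0)); Q=np.array([dep(c,d,a,b) for a,b in zip(u,v)]); 
    k=(abs(Q[:,0]-.51)<.022)&(Q[:,1]<-.235)&(Q[:,1]>-.30)&(Q[:,2]>.07)&(Q[:,2]<.105); S=Q[k]; print(n,len(S),np.median(S,0).round(4),S.min(0).round(4),S.max(0).round(4))
    w=S[im[v[k],u[k]].min(1)>120]; print(" white",len(w),w.mean(0).round(4),w.min(0).round(4),w.max(0).round(4))
    k2=(Q[:,0]>.43)&(Q[:,0]<.5)&(abs(Q[:,1]+.02)<.05)&(Q[:,2]>.045)&(Q[:,2]<.06); print(" stand tops",Q[k2].mean(0).round(3),k2.sum())
t=pickle.load(open("top9.pkl","rb"))[0];s=pickle.load(open("scene9.pkl","rb"))[0]
cv2.imwrite("pics/f9.png",np.vstack([cv2.resize(t[180:250,370:510,::-1],(600,300),interpolation=2),cv2.resize(s[120:230,290:400,::-1],(600,300),interpolation=2)]))
E
```

```text
t 22.8 p [ 0.5049 -0.2131  0.0777] q [ 0.07   0.529  2.099 -1.147  0.893  0.893] F [ 0.5 -0.3 -0.3] op 0.0294 ff 25.0
axes x,y,z: [[-0.073, 0.7, -0.71], [0.994, 0.107, 0.003], [0.079, -0.706, -0.704]]
shift cm [-0.   -0.01  0.02] turn [ 0.002 -0.001 -0.002]
top 248 [ 0.5101 -0.2568  0.086 ] [ 0.4918 -0.2804  0.0791] [ 0.5256 -0.235   0.0895]
 white 112 [ 0.5115 -0.2677  0.086 ] [ 0.495  -0.2804  0.0791] [ 0.5256 -0.2553  0.0895]
 stand tops [nan nan nan] 0<stdin>:8: RuntimeWarning: Mean of empty slice.
  ret = um.true_divide(
  return _methods._mean(a, axis=axis, dtype=dtype,
Traceback (most recent call last):
ValueError: zero-size array to reduction operation minimum which has no identity
```

```bash
python3 - <<'E'
from goal import *
im,d,c=pickle.load(open("top9.pkl","rb")); v,u=np.nonzero(d>0); Q=np.array([dep(c,d,a,b) for a,b in zip(u,v)])
k=(abs(Q[:,0]-.51)<.017)&(Q[:,1]<-.225)&(Q[:,1]>-.282)&(Q[:,2]>.078)&(Q[:,2]<.1); S=Q[k]
A=np.c_[S[:,:2]-[.511,-.268],np.ones(len(S))]; print("plane",np.linalg.lstsq(A,S[:,2],rcond=None)[0].round(3),len(S))
for n in("scene","wrist"):
    im,d,c=grab(n); v,u=np.nonzero(d>0); Q=np.array([dep(c,d,a,b) for a,b in zip(u,v)])
    s=Q[(abs(Q[:,0]-.467)<.035)&(Q[:,1]>-.06)&(Q[:,1]<.05)&(Q[:,2]>.01)&(Q[:,2]<.065)]; print(n,len(s),s.min(0).round(3) if len(s) else "",s.max(0).round(3) if len(s) else "")
E
```

```text
plane [-0.003  0.007  0.086] 298
scene 227 [ 0.438 -0.035  0.01 ] [0.486 0.016 0.055]
wrist 0
```

```bash
python3 -c "
from h import *
print(ticket.hand_in())"
```

```text
the job is handed in; nothing more can be done
None
```

I've handed the job in: the stand is upright and empty, and the arm is holding the plate level and label up with the label about 1 mm from the target centre, 78 mm above the reader's base, notched end towards the column.

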